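# Put three reagent jars back on their own stands

### The job

The three brown jars have been put on one another's stands. Swap them round so that each stands upright, down in the recess of the stand made for its size: the smallest jar in the smallest stand, the middle one in the middle stand, the largest in the largest; a jar can wait on the empty black mat meanwhile. Do not tip a jar over, and leave the note pad, the tally counter and the small box of cover glasses where they are.

Things in the scene. Friction and masses are not known exactly. Their poses are not given: they have to be found in the camera images.
- jar_small: the smallest of three brown glass jars with black screw caps and a white label band: 35 mm in diameter, 70 mm tall, an upright cylinder whose straight side reaches 37 mm above its foot, with a sloping shoulder above that and a black cap 33 mm across over the top 16 mm; grip it round the straight side or the cap. Origin: centre of its underside; z points up through the cap, x and y do not matter. At the start it stands on another jar's stand
- jar_medium: the middle-sized of three brown glass jars with black screw caps and a white label band: 51 mm in diameter, 82 mm tall, an upright cylinder whose straight side reaches 48 mm above its foot, with a sloping shoulder above that and a black cap 46 mm across over the top 16 mm; grip it round the straight side or the cap. Origin: centre of its underside; z points up through the cap, x and y do not matter. At the start it stands on another jar's stand
- jar_large: the largest of three brown glass jars with black screw caps and a white label band: 63 mm in diameter, 92 mm tall, an upright cylinder whose straight side reaches 57 mm above its foot, with a sloping shoulder above that and a black cap 56 mm across over the top 16 mm; grip it round the straight side or the cap. Origin: centre of its underside; z points up through the cap, x and y do not matter. At the start it stands on another jar's stand
- stand_small: the smallest of three fixed grey square stands: 74 x 74 mm, 16 mm high, with one round recess of 50 mm diameter in the middle, 10 mm deep, whose floor is 6 mm above the bench; it takes the smallest jar, and at the start the largest jar stands on top of it, across the recess (its foot 16 mm above the bench). Origin: centre of the underside, below the middle of the recess; x and y along its sides, z up
- stand_medium: the middle-sized of three fixed grey square stands: 88 x 88 mm, 16 mm high, with one round recess of 67 mm diameter in the middle, 10 mm deep, whose floor is 6 mm above the bench; it takes the middle-sized jar, and at the start the smallest jar stands down in its recess, often off the middle. Origin: centre of the underside, below the middle of the recess; x and y along its sides, z up
- stand_large: the largest of three fixed grey square stands: 104 x 104 mm, 16 mm high, with one round recess of 80 mm diameter in the middle, 10 mm deep, whose floor is 6 mm above the bench; it takes the largest jar, and at the start the middle-sized jar stands down in its recess, often off the middle. Origin: centre of the underside, below the middle of the recess; x and y along its sides, z up
- mat: a fixed, empty, flat black rubber mat, 100 x 100 mm and 3 mm thick, free for a jar to wait on; nothing lies on it, and nothing over 30 mm tall stands within 75 mm of its middle. Origin: centre of its underside; x and y along its sides, z up
- coverslip_box: a small blue-lidded box of cover glasses, 31 x 31 x 16 mm; it does not belong to the job and must stay where it is. Origin: centre of its underside, z up
- counter: a chromed tally counter, 54 x 80 x 26 mm, lying on the bench; it does not belong to the job and must stay where it is. Origin: centre of its underside, z up
- pad: a pad of yellow notes, 51 x 51 x 13 mm; it does not belong to the job and must stay where it is. Origin: centre of its underside, z up
Things that resemble listed ones, but are neither listed nor needed, are in the scene too. Leave any yellow look-alike of the jar_small alone.

How it is judged:
By the outcome, as a careful person would: the job done as asked, in the order asked, and still so for the second after the job is handed in, with the robot touching nothing.
It also fails if it takes over 104 s, if anything falls off the work surface, if the arm or the gripper's body presses on something with over 40 N, if the wrist force passes 120 N, or if a joint passes its speed limit or range.

### The arm

A 7-joint arm with a two-finger parallel gripper is mounted at the origin on a cart in front of the work surface, level with it; the furniture and walls round the work are solid. World frame = base frame: x ahead of the robot, y to its left, z up, the work surface at z = 0. Lengths are in m, angles in rad, forces in N, time in s.
With the tool pointing down it reaches from about 0.425 to 0.875 m from the base axis. Payload 9.9 kg.
Tool frame: the origin (TCP) lies midway between the tips of the shut fingers; the grasp point (between the pads) lies 19 mm behind it; z points along the fingers, y is the line along which they close (so a half turn about z gives the same grasp; the last joint's range is limited). The gripper opens to 85 mm and grips with 20 to 120 N. Pads are 22 mm wide; open, the fingers measure 114 mm over their backs; the gripper's body (76 mm by 85 mm) begins 54 mm behind the grasp point. The pads swing forward as they close: fully open they stand 13 mm farther back than shut.
Start: joints at [1.081, 0.576, 0.025, 1.437, -0.015, 1.129, -0.057], TCP at [0.266, -0.62, 0.206] pointing down, gripper open.
Joint ranges: [-2.76, 2.76], [-0.34, 2.15], [-1.52, 1.57], [0.19, 2.46], [-1.09, 4.23], [0.17, 1.99], [-2.82, 2.82]. Speed limits (rad/s): [2.22, 2.22, 3.01, 3.01, 3.14, 3.14, 3.14].

### API

Orientations are given as a unit quaternion [w, x, y, z].
In Python, from bench import monitor, cams, r gives the robot as it stands. The module is installed in compiled form; this text tells all that it offers.
- The arm moves only by the tool step_arm, never from a script. Its argument "deltas" is a list of rows, each an object with "linear": the shift along the world's x, y, z each as a share of 0.3 m, from -1 to 1, a list of three; "angular": the turn, a rotation vector about the world's x, y, z each as a share of 90 degrees, from -1 to 1, a list of three. A call has 1 to 12 rows; each row is the pose to reach, as a shift and turn from the pose commanded when the call began; what a row does not reach only later rows make up. A row lasts 1/10 s, in which the tool goes at most 50 mm and 8.59 degrees, less where a joint would pass 70% of its speed; a pose out of reach is approached as far as the arm can. A call with a number of a shift or a turn outside -1 to 1 is refused whole. A call with a gripper value outside its range is refused whole. "fingers" is the closure, from 0 (fully open) to 1 (shut), set as the call begins (left out, the last holds). The fingers move at their own pace and stop on an object; "squeeze" is the grip in N (left out, the last holds). Time passes only in rows, so rows that repeat a pose let the fingers close. It gives the time, the measured TCP pose, the force and the opening at its end, in the units of the state.
- monitor.state(): the state, without advancing time (a new reading comes with each control period).
- cams.grab_frame(name): name is "scene" or "side" or "wrist"; returns the picture (420x560x3 uint8, red, green, blue); there is no depth.
- cams.camera_model(name): a dict with "fx", "fy", "cx", "cy" (pixels), "R" (3x3) and "t" (3): a world point X has camera coordinates R X + t. Camera axes: x right, y down, z forward; pixel columns grow to the right and rows downward; lengths in m; the calibration is good to about 2 mm. A picture is of the moment at which its call begins: read the wrist's pose just before it. camera_model takes no time and is no camera call; for the wrist camera it gives the pose at the moment of the call.
- r.hand_in(): hands the job in, once; it reports no verdict.
The state is a dict: "t": time; "qpos": joint angles; "joint_vel": joint speeds; "joint_efforts": joint torques, N m; "position": TCP position; "eef_rot": TCP orientation; "force": force on the tool from outside, world axes, zero at the start; "wrist_torque": the same for the moment, N m; "width": opening from 0.0 (shut) to 1.0 (fully open).
Only numpy, scipy, OpenCV 4.12 (cv2) and the standard library are available. Lean on these libraries where they do the work, as an engineer would, in place of code of your own. Each camera call takes 0.05 s, during which the arm holds its last target. There are 200 camera calls.

## Working session

There is one attempt and no reset: what is moved stays moved. The work goes in short steps, Python scripts to look and compute and a tool call to move; the robot and the scene stay as the last step left them, time stands still between calls to the robot, and variables do not carry over. Pictures are saved under pics/ and viewed, on a budget of 14 in all, crops included, one or two more only if the job needs it, and the job is handed in when it is done.

Besides the shell and the picture viewer there is one more tool, called after "Emit:" as name(argument=value, ...), one argument or row to a line, values as JSON. step_arm: Moves the arm, as the interface text tells. Shift numbers are shares of 0.3 m and turn numbers shares of 90 degrees, none past 1 either way. Its arguments: {"type":"object","properties":{"deltas":{"type":"array","items":{"type":"object","properties":{"linear":{"type":"array","items":{"type":"number"}},"angular":{"type":"array","items":{"type":"number"}}}}},"fingers":{"type":"number"},"squeeze":{"type":"number"}},"required":["deltas"]}

```bash
mkdir -p pics; cat > h.py <<'E'
import numpy as np, cv2
from bench import monitor, cams, r
def snap(n,f):
    m=cams.camera_model(n); im=cams.grab_frame(n)
    cv2.imwrite('pics/'+f,cv2.cvtColor(np.asarray(im),cv2.COLOR_RGB2BGR)); return im,m
def ray(m,u,v,z):
    R=np.array(m['R']);t=np.array(m['t']);c=-R.T@t
    d=R.T@np.array([(u-m['cx'])/m['fx'],(v-m['cy'])/m['fy'],1]); return c+d*(z-c[2])/d[2]
def proj(m,X):
    p=np.array(m['R'])@np.array(X)+np.array(m['t']); return p[0]/p[2]*m['fx']+m['cx'],p[1]/p[2]*m['fy']+m['cy']
E
python3 - <<'E'
from h import *
for n in ['scene','side','wrist']:
    im,m=snap(n,n+'0.png'); R=np.array(m['R']);print(n,m['fx'],m['cx'],m['cy'],(-R.T@np.array(m['t'])).round(3),R.round(2).tolist())
print(monitor.state())
E
```

```text
scene 391.09672251890936 283.79911434832627 212.0884060253274 [0.082 0.435 0.685] [[-0.7, -0.71, 0.01], [-0.52, 0.51, -0.69], [0.48, -0.49, -0.73]]
side 512.2990448844963 274.3930853325964 214.2560910685045 [ 1.068 -0.231  0.841] [[0.37, 0.93, 0.0], [0.73, -0.29, -0.62], [-0.58, 0.23, -0.79]]
wrist 377.5996303993842 275.4153566045788 210.75698729357592 [ 0.34  -0.587  0.372] [[0.39, -0.92, -0.0], [-0.87, -0.37, 0.32], [-0.29, -0.12, -0.95]]
{'t': 0.15, 'qpos': array([ 1.08119958,  0.57634147,  0.02483622,  1.43771843, -0.01501451,
        1.12894888, -0.05648745]), 'joint_vel': array([-0.00086945, -0.00224995,  0.00136625, -0.00190303, -0.00072956,
        0.00064532,  0.0010356 ]), 'joint_efforts': array([ 2.02440227e-03, -7.66267204e+01,  2.25249141e+00, -2.86183012e+01,
        1.55072368e-02,  9.80398210e-03,  3.13440580e-05]), 'position': array([ 0.2663357 , -0.61984223,  0.20523753]), 'eef_rot': array([-5.99210025e-04,  9.79481460e-01,  2.01533347e-01, -1.43099770e-04]), 'force': array([-0.11037979, -1.29484774, -0.04371834]), 'wrist_torque': array([-0.03440233, -0.01778726,  0.00581753]), 'width': 0.9968376517102927}
```

View pics/scene0.png

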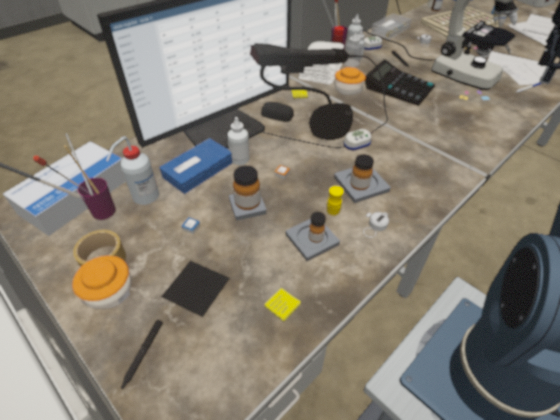

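View pics/side0.png

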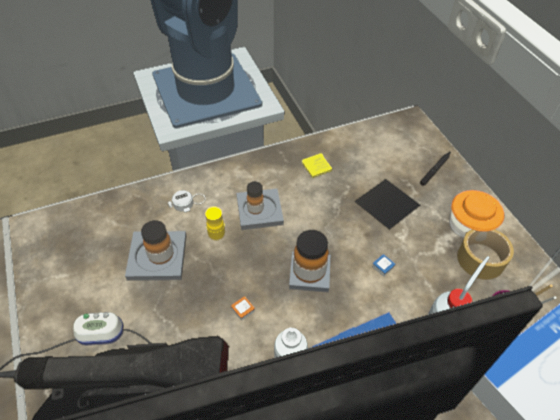

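The jars are: large on the small stand (scene 246,190 / side 311,258), small on the medium stand (317,228 / 255,198), and medium on the large stand (362,172 / 156,243). The yellow look-alike of the small jar is at (335,200) / (215,222) and must be left alone. The mat is at (196,288) / (387,203), and I can also see the pad, the cover-glass box and the white counter (377,219).

```bash
python3 - <<'E'
import cv2
a=cv2.imread('pics/side0.png')[165:300,115:335]; cv2.imwrite('pics/c1.png',cv2.resize(a,None,fx=3.6,fy=3.6,interpolation=2))
a=cv2.imread('pics/scene0.png')[145:265,220:400]; cv2.imwrite('pics/c2.png',cv2.resize(a,None,fx=4.4,fy=4.4,interpolation=2))
E
```

```text
(no output)
```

View pics/c1.png

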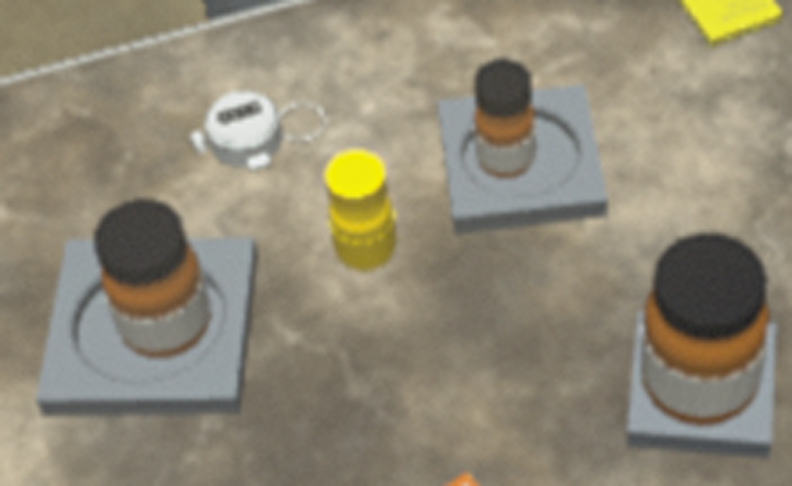

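View pics/c2.png

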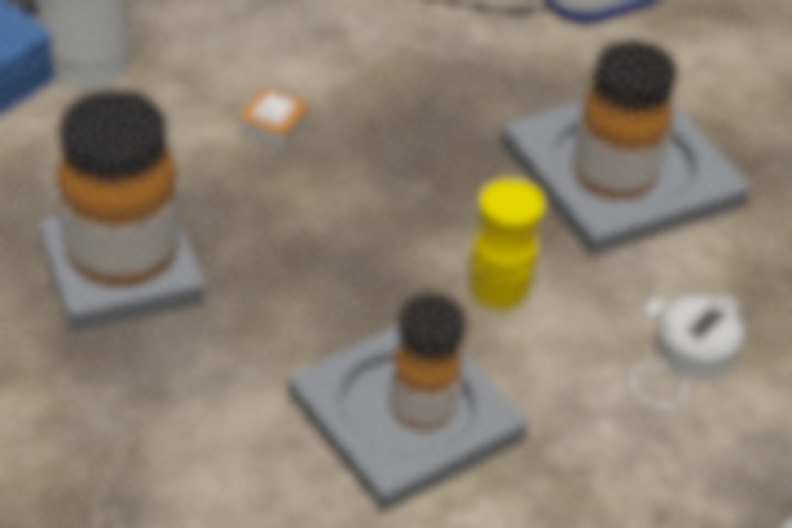

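```bash
python3 - <<'E'
from h import *
S=cams.camera_model('side');C=cams.camera_model('scene')
def s(x,y,z): return ray(S,115+x/3.6-.36,165+y/3.6-.36,z)[:2].round(4)
def c(x,y,z): return ray(C,220+x/4.4-.39,145+y/4.4-.39,z)[:2].round(4)
print('M',[s(*p,.016) for p in [(440,100),(583,88),(605,205),(455,220)]],[c(*p,.016) for p in [(292,385),(525,425),(382,495)]])
print('L',[s(*p,.016) for p in [(68,240),(255,240),(240,400),(42,402)]],[c(*p,.016) for p in [(505,130),(747,187),(593,240)]])
print('S',[s(*p,.016) for p in [(775,325),(771,437),(629,432)]],[c(*p,.016) for p in [(42,225),(72,315),(203,288)]])
print('caps s,m,l',[s(503,78,.076),s(141,230,.088),s(711,272,.108)],[c(432,318,.076),c(635,66,.088),c(113,118,.108)])
print('yellow',s(356,174,.06), c(512,203,.06))
print('counter',s(240,118,.02),c(700,325,.02))
print('mat',[ray(S,u,v,.003)[:2].round(4) for u,v in [(388,181),(420,204),(387,228),(356,204)]],ray(C,196,287,.003))
print('box',ray(C,190,225,.016))
print('pad',ray(C,283,304,.013))
E
```

```text
M [array([ 0.3783, -0.044 ]), array([0.4003, 0.038 ]), array([0.4861, 0.0173]), array([ 0.4653, -0.0649])] [array([0.4753, 0.0246]), array([ 0.3757, -0.0406]), array([0.3959, 0.0426])]
L [array([ 0.4001, -0.2694]), array([ 0.4379, -0.1728]), array([ 0.5353, -0.2076]), array([ 0.4989, -0.3037])] [array([ 0.5273, -0.2047]), array([ 0.3994, -0.2669]), array([ 0.4339, -0.1693])]
S [array([0.5946, 0.0718]), array([0.6563, 0.0404]), array([ 0.6269, -0.0264])] [array([0.6539, 0.0422]), array([0.5902, 0.0739]), array([0.5567, 0.0108])]
caps s,m,l [array([ 0.4259, -0.02  ]), array([ 0.4656, -0.2302]), array([0.6079, 0.0223])] [array([ 0.423 , -0.0169]), array([ 0.4643, -0.2281]), array([0.6107, 0.0207])]
yellow [ 0.4484 -0.1133] [ 0.4577 -0.1206]
counter [ 0.3523 -0.1578] [ 0.3532 -0.1561]
mat [array([0.4572, 0.279 ]), array([0.5395, 0.3099]), array([0.5699, 0.2134]), array([0.4901, 0.1835])] [0.50656113 0.25016698 0.003     ]
box [0.64164156 0.16621621 0.016     ]
pad [0.35227162 0.15553581 0.013     ]
```

Emit:
step_arm(
  deltas=[
    {"linear": [0.55, 1, 0.1]},
    {"linear": [0.55, 1, 0.1]},
    {"linear": [0.55, 1, 0.1]},
    {"linear": [0.55, 1, 0.1]},
    {"linear": [0.55, 1, 0.1]},
    {"linear": [0.55, 1, 0.1]},
    {"linear": [0.55, 1, 0.1]},
    {"linear": [0.55, 1, 0.1]},
  ],
  fingers=0,
  squeeze=40,
)

```text
invalid input
```

Emit:
step_arm(
  deltas=[
    {"linear": [0.4, 0.8, 0]},
    {"linear": [0.4, 0.8, 0]},
    {"linear": [0.4, 0.8, 0]},
    {"linear": [0.4, 0.8, 0]},
    {"linear": [0.4, 0.8, 0]},
    {"linear": [0.4, 0.8, 0]},
    {"linear": [0.4, 0.8, 0]},
    {"linear": [0.4, 0.8, 0]},
  ],
)

```text
invalid input
```

```bash
python3 - <<'E'
from h import *
print(monitor.state()['position'])
im,m=snap('wrist','w1.png')
b=cv2.imread('pics/w1.png')
for n,X in dict(L=(.609,.0215,.108),sS=(.609,.0235,.016),s=(.4245,-.0185,.076),sM=(.432,-.0135,.016),mat=(.511,.248,.003)).items():
    u,v=proj(m,X);print(n,u,v);cv2.drawMarker(b,(int(u),int(v)),(0,255,0),0,12,1)
cv2.imwrite('pics/w1m.png',b)
E
```

```text
[ 0.2663357  -0.61984223  0.20523753]
L -1491.254640581609 -1918.8777604779316
sS -658.8844556593453 -972.408220183857
s -718.3625022994045 -562.5788340108253
sM -496.80556876008035 -431.31107560180567
mat -1067.0895908846628 -899.6399705445668
```

View pics/w1m.png

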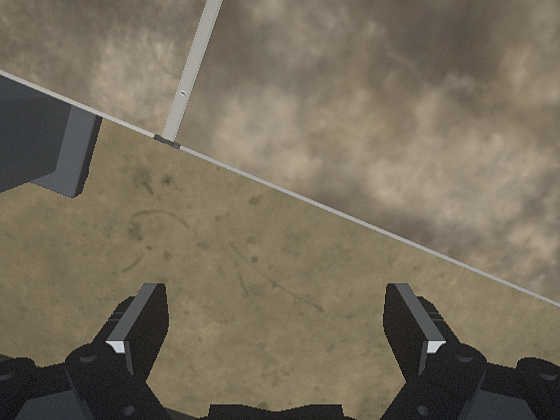

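The wrist view only shows the table edge because the arm didn't move. The rows must also carry "angular".

Emit:
step_arm(
  deltas=[
    {"linear": [0.55, 1, 0.1], "angular": [0, 0, 0]},
    {"linear": [0.55, 1, 0.1], "angular": [0, 0, 0]},
    {"linear": [0.55, 1, 0.1], "angular": [0, 0, 0]},
    {"linear": [0.55, 1, 0.1], "angular": [0, 0, 0]},
    {"linear": [0.55, 1, 0.1], "angular": [0, 0, 0]},
    {"linear": [0.55, 1, 0.1], "angular": [0, 0, 0]},
    {"linear": [0.55, 1, 0.1], "angular": [0, 0, 0]},
    {"linear": [0.55, 1, 0.1], "angular": [0, 0, 0]},
  ],
  fingers=0,
  squeeze=40,
)

```text
t: 1.0
position: [0.4355, -0.3138, 0.2365]
eef_rot: [-0.001, 0.979, 0.206, 0.002]
force: [-0.0, 0.7, -0.7]
width: 1.0
```

Emit:
step_arm(
  deltas=[
    {"linear": [0.4, 0.8, 0], "angular": [0, 0, 0]},
    {"linear": [0.4, 0.8, 0], "angular": [0, 0, 0]},
    {"linear": [0.4, 0.8, 0], "angular": [0, 0, 0]},
    {"linear": [0.4, 0.8, 0], "angular": [0, 0, 0]},
    {"linear": [0.4, 0.8, 0], "angular": [0, 0, 0]},
    {"linear": [0.4, 0.8, 0], "angular": [0, 0, 0]},
    {"linear": [0.4, 0.8, 0], "angular": [0, 0, 0]},
    {"linear": [0.4, 0.8, 0], "angular": [0, 0, 0]},
  ],
)

```text
t: 1.8
position: [0.5512, -0.081, 0.2356]
eef_rot: [0.0, 0.979, 0.201, -0.0]
force: [-0.9, -0.5, -0.9]
width: 1.002
```

```bash
cat > look.py <<'E'
from h import *
import sys
print(monitor.state()['position'])
im,m=snap('wrist',sys.argv[1])
b=cv2.imread('pics/'+sys.argv[1])
for n,X in dict(L=(.609,.0215,.108),sS=(.609,.0235,.016),s=(.4245,-.0185,.076),sM=(.432,-.0135,.016),mat=(.511,.248,.003),m=(.465,-.229,.088),sL=(.467,-.2375,.016)).items():
    u,v=proj(m,X)
    if 0<u<560 and 0<v<420: print(n,u,v);cv2.drawMarker(b,(int(u),int(v)),(0,255,0),0,12,1)
cv2.imwrite('pics/m'+sys.argv[1],b)
np.save('pics/'+sys.argv[1],m,allow_pickle=True)
E
python3 look.py w2.png
```

```text
[ 0.5511542  -0.08097908  0.23560466]
L 178.6168136581813 65.24562793960962
sS 199.86532092215617 68.98793103719814
s 164.95893923773167 272.4556496495744
sM 177.71206207291362 239.71911334563467
m 381.0281237852859 320.34499531640745
sL 371.77439611873297 284.5560949109681
```

View pics/mw2.png

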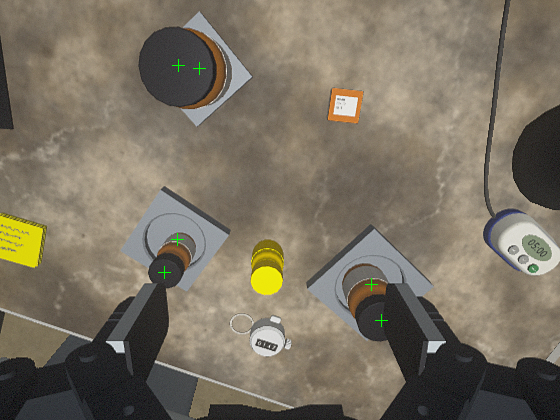

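The wrist view confirms the estimates. The recess centres fall on the marks at (200,69), (176,239) and (371,284), and the cap of the large jar is at (178,66). I'll take the large jar now.

Emit:
step_arm(
  deltas=[
    {"linear": [0.193, 0.338, 0], "angular": [0, 0, 0]},
    {"linear": [0.193, 0.338, 0], "angular": [0, 0, 0]},
    {"linear": [0.193, 0.338, 0], "angular": [0, 0, 0]},
    {"linear": [0.193, 0.338, 0], "angular": [0, 0, 0]},
    {"linear": [0.193, 0.338, -0.13], "angular": [0, 0, 0]},
    {"linear": [0.193, 0.338, -0.26], "angular": [0, 0, 0]},
    {"linear": [0.193, 0.338, -0.36], "angular": [0, 0, 0]},
    {"linear": [0.193, 0.338, -0.46], "angular": [0, 0, 0]},
    {"linear": [0.193, 0.338, -0.55], "angular": [0, 0, 0]},
    {"linear": [0.193, 0.338, -0.61], "angular": [0, 0, 0]},
    {"linear": [0.193, 0.338, -0.643], "angular": [0, 0, 0]},
    {"linear": [0.193, 0.338, -0.643], "angular": [0, 0, 0]},
  ],
)

```text
t: 3.05
position: [0.6083, 0.019, 0.0421]
eef_rot: [0.0, 0.98, 0.2, -0.001]
force: [-0.7, -0.2, 1.1]
width: 1.0
```

Emit:
step_arm(
  deltas=[
    {"linear": [0, 0, 0], "angular": [0, 0, 0]},
    {"linear": [0, 0, 0], "angular": [0, 0, 0]},
    {"linear": [0, 0, 0], "angular": [0, 0, 0]},
    {"linear": [0, 0, 0], "angular": [0, 0, 0]},
    {"linear": [0, 0, 0], "angular": [0, 0, 0]},
    {"linear": [0, 0, 0], "angular": [0, 0, 0]},
    {"linear": [0, 0, 0], "angular": [0, 0, 0]},
    {"linear": [0, 0, 0], "angular": [0, 0, 0]},
    {"linear": [0, 0, 0], "angular": [0, 0, 0]},
    {"linear": [0, 0, 0], "angular": [0, 0, 0]},
  ],
  fingers=1,
  squeeze=40,
)

```text
t: 4.05
position: [0.6101, 0.0211, 0.045]
eef_rot: [0.0, 0.98, 0.201, 0.001]
force: [-3.3, -0.6, 8.2]
width: 0.692
```

```bash
python3 - <<'E'
from h import *
s=monitor.state();print(s['width'],s['force'],s['position'])
snap('side','s1.png');snap('scene','k1.png')
a=cv2.resize(cv2.imread('pics/s1.png')[190:310,255:365],None,fx=3.6,fy=3.6,interpolation=2)
b=cv2.resize(cv2.imread('pics/k1.png')[135:255,195:305],None,fx=3.6,fy=3.6,interpolation=2)
cv2.imwrite('pics/c3.png',np.hstack([a,b]))
E
```

```text
0.6921372762528907 [-3.28631776 -0.57765393  8.20464697] [0.61008626 0.02107679 0.04496123]
```

View pics/c3.png

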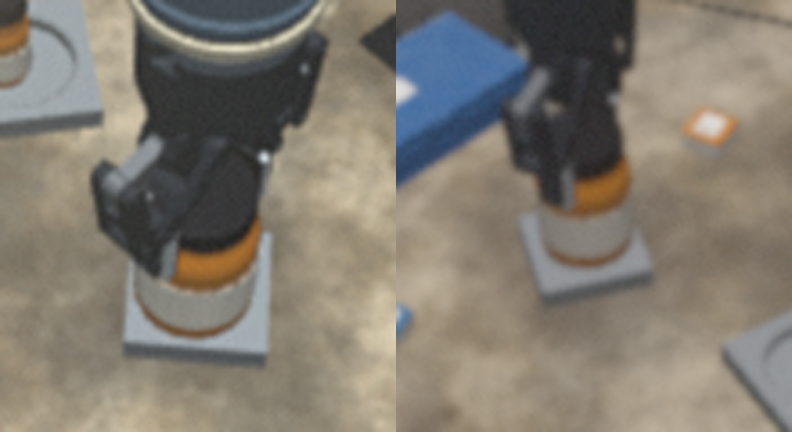

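The fingertips sit at the top edge of the label, so this is a grip on the straight side, and the 8 N upward force comes from the pads swinging forward. Next is a gentle lift to check the grip.

Emit:
step_arm(
  deltas=[
    {"linear": [0, 0, 0], "angular": [0, 0, 0]},
    {"linear": [0, 0, 0.02], "angular": [0, 0, 0]},
    {"linear": [0, 0, 0.05], "angular": [0, 0, 0]},
    {"linear": [0, 0, 0.1], "angular": [0, 0, 0]},
    {"linear": [0, 0, 0.1], "angular": [0, 0, 0]},
    {"linear": [0, 0, 0.1], "angular": [0, 0, 0]},
  ],
  fingers=1,
  squeeze=60,
)

```text
t: 4.75
position: [0.6097, 0.0212, 0.0734]
eef_rot: [0.0, 0.979, 0.201, 0.001]
force: [-0.6, 0.1, -2.0]
width: 0.682
```

```bash
python3 - <<'E'
from h import *
s=monitor.state();print(s['width'],s['force'],s['position'])
snap('side','s2.png');snap('scene','k2.png')
a=cv2.resize(cv2.imread('pics/s2.png')[190:310,255:365],None,fx=3.6,fy=3.6,interpolation=2)
b=cv2.resize(cv2.imread('pics/k2.png')[135:255,195:305],None,fx=3.6,fy=3.6,interpolation=2)
cv2.imwrite('pics/c4.png',np.hstack([a,b]))
E
```

```text
0.6816379469132665 [-0.61526122  0.11143553 -2.03775493] [0.60967306 0.02121682 0.07344297]
```

View pics/c4.png

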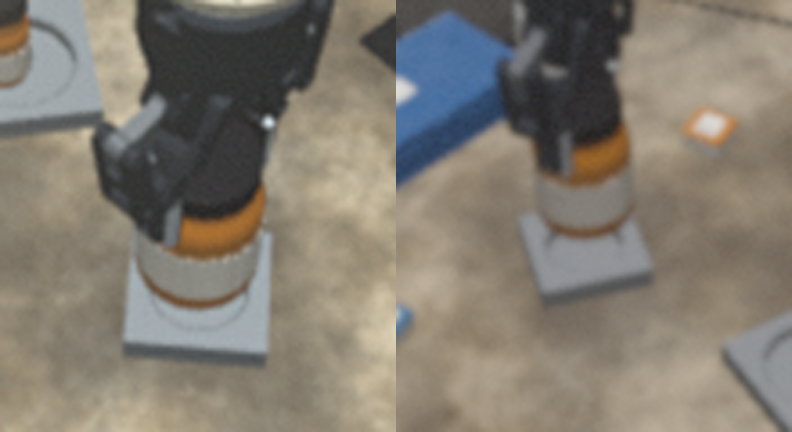

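The large jar is held firmly and upright, clear of the stand. Next it goes to the mat.

Emit:
step_arm(
  deltas=[
    {"linear": [0, 0, 0.1], "angular": [0, 0, 0]},
    {"linear": [-0.04, 0.1, 0.2], "angular": [0, 0, 0]},
    {"linear": [-0.1, 0.23, 0.2], "angular": [0, 0, 0]},
    {"linear": [-0.16, 0.37, 0.2], "angular": [0, 0, 0]},
    {"linear": [-0.22, 0.51, 0.2], "angular": [0, 0, 0]},
    {"linear": [-0.28, 0.65, 0.2], "angular": [0, 0, 0]},
    {"linear": [-0.327, 0.755, 0.2], "angular": [0, 0, 0]},
    {"linear": [-0.327, 0.755, 0.2], "angular": [0, 0, 0]},
    {"linear": [-0.327, 0.755, 0.1], "angular": [0, 0, 0]},
    {"linear": [-0.327, 0.755, 0], "angular": [0, 0, 0]},
    {"linear": [-0.327, 0.755, -0.06], "angular": [0, 0, 0]},
    {"linear": [-0.327, 0.755, -0.1], "angular": [0, 0, 0]},
  ],
)

```text
t: 6.05
position: [0.5105, 0.2468, 0.041]
eef_rot: [0.001, 0.98, 0.201, -0.001]
force: [-0.7, 0.2, -0.6]
width: 0.68
```

Emit:
step_arm(
  deltas=[
    {"linear": [0, 0, -0.015], "angular": [0, 0, 0]},
    {"linear": [0, 0, -0.025], "angular": [0, 0, 0]},
    {"linear": [0, 0, -0.033], "angular": [0, 0, 0]},
    {"linear": [0, 0, -0.033], "angular": [0, 0, 0]},
    {"linear": [0, 0, -0.033], "angular": [0, 0, 0]},
  ],
)

```text
t: 6.55
position: [0.5116, 0.2479, 0.0337]
eef_rot: [-0.0, 0.979, 0.201, 0.0]
force: [-0.3, 0.2, -1.8]
width: 0.677
```

Emit:
step_arm(
  deltas=[
    {"linear": [0, 0, -0.004], "angular": [0, 0, 0]},
    {"linear": [0, 0, -0.008], "angular": [0, 0, 0]},
    {"linear": [0, 0, -0.01], "angular": [0, 0, 0]},
    {"linear": [0, 0, -0.01], "angular": [0, 0, 0]},
  ],
)

```text
t: 6.95
position: [0.5117, 0.2479, 0.0322]
eef_rot: [-0.0, 0.979, 0.201, 0.001]
force: [-4.4, -3.3, 21.7]
width: 0.677
```

Emit:
step_arm(
  deltas=[
    {"linear": [0, 0, 0.008], "angular": [0, 0, 0]},
    {"linear": [0, 0, 0.008], "angular": [0, 0, 0]},
    {"linear": [0, 0, 0.008], "angular": [0, 0, 0]},
    {"linear": [0, 0, 0.008], "angular": [0, 0, 0]},
    {"linear": [0, 0, 0.008], "angular": [0, 0, 0]},
    {"linear": [0, 0, 0.008], "angular": [0, 0, 0]},
  ],
  fingers=0,
)

```text
t: 7.55
position: [0.5112, 0.2477, 0.0323]
eef_rot: [0.0, 0.979, 0.202, -0.0]
force: [-0.8, -1.0, 0.4]
width: 0.995
```

Emit:
step_arm(
  deltas=[
    {"linear": [0, 0, 0.1], "angular": [0, 0, 0]},
    {"linear": [0, 0, 0.22], "angular": [0, 0, 0]},
    {"linear": [0, 0, 0.34], "angular": [0, 0, 0]},
    {"linear": [0, 0, 0.46], "angular": [0, 0, 0]},
    {"linear": [0, 0, 0.58], "angular": [0, 0, 0]},
    {"linear": [0, 0, 0.58], "angular": [0, 0, 0]},
  ],
)

```text
t: 8.15
position: [0.5135, 0.249, 0.2113]
eef_rot: [-0.001, 0.98, 0.201, 0.004]
force: [0.8, 0.9, -0.5]
width: 0.999
```

```bash
python3 look.py w3.png
```

```text
[0.51345604 0.24902094 0.21130931]
sS 526.2840163130998 173.92034980548516
s 491.23462704572205 373.28677307181005
sM 462.186722905023 328.5389695164816
mat 276.30790141782705 172.68307653133917
```

View pics/mw3.png

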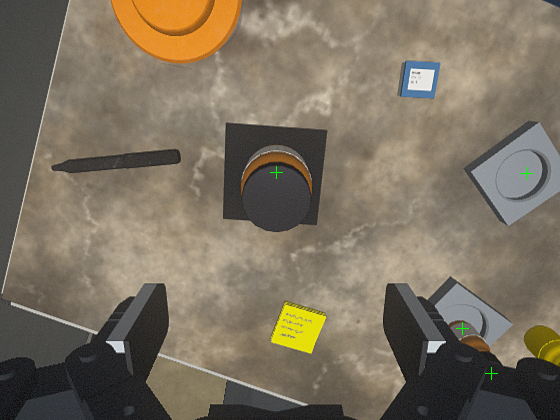

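The large jar is upright on the mat, and the recess of the empty small stand is at (524,174), as estimated. The small jar is next.

Emit:
step_arm(
  deltas=[
    {"linear": [-0.05, -0.15, 0], "angular": [0, 0, 0]},
    {"linear": [-0.1, -0.3, 0], "angular": [0, 0, 0]},
    {"linear": [-0.15, -0.45, 0], "angular": [0, 0, 0]},
    {"linear": [-0.2, -0.6, 0], "angular": [0, 0, 0]},
    {"linear": [-0.24, -0.75, 0], "angular": [0, 0, 0]},
    {"linear": [-0.288, -0.888, 0], "angular": [0, 0, 0]},
    {"linear": [-0.288, -0.888, 0], "angular": [0, 0, 0]},
    {"linear": [-0.288, -0.888, 0], "angular": [0, 0, 0]},
    {"linear": [-0.288, -0.888, -0.1], "angular": [0, 0, 0]},
    {"linear": [-0.288, -0.888, -0.2], "angular": [0, 0, 0]},
    {"linear": [-0.288, -0.888, -0.3], "angular": [0, 0, 0]},
    {"linear": [-0.288, -0.888, -0.3], "angular": [0, 0, 0]},
  ],
)

```text
t: 9.4
position: [0.4228, -0.0173, 0.1135]
eef_rot: [-0.001, 0.979, 0.203, -0.003]
force: [-0.8, 0.3, 0.2]
width: 1.002
```

```bash
python3 look.py w4.png; python3 - <<'E'
import numpy as np
print(np.load('pics/w4.png.npy',allow_pickle=True) is not None)
E
```

```text
[ 0.42276593 -0.01729549  0.11347821]
s 280.2017121041807 228.0539622239639
sM 277.21231491545893 186.3144333860774
True
```

View pics/mw4.png

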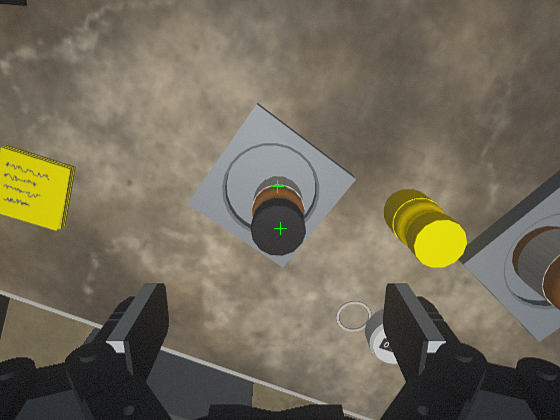

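The small cap is at (279,228), on its mark. The medium stand's centre is at about (271,187), slightly left of its mark, so I'll recompute it. Now descend and grip.

Emit:
step_arm(
  deltas=[
    {"linear": [0, 0, -0.1], "angular": [0, 0, 0]},
    {"linear": [0, 0, -0.18], "angular": [0, 0, 0]},
    {"linear": [0, 0, -0.26], "angular": [0, 0, 0]},
    {"linear": [0, 0, -0.315], "angular": [0, 0, 0]},
    {"linear": [0, 0, -0.315], "angular": [0, 0, 0]},
  ],
)

```text
t: 9.95
position: [0.425, -0.018, 0.0215]
eef_rot: [-0.0, 0.979, 0.202, -0.001]
force: [-0.1, -0.1, 0.5]
width: 0.995
```

Emit:
step_arm(
  deltas=[
    {"linear": [0, 0, 0], "angular": [0, 0, 0]},
    {"linear": [0, 0, 0], "angular": [0, 0, 0]},
    {"linear": [0, 0, 0], "angular": [0, 0, 0]},
    {"linear": [0, 0, 0], "angular": [0, 0, 0]},
    {"linear": [0, 0, 0], "angular": [0, 0, 0]},
    {"linear": [0, 0, 0], "angular": [0, 0, 0]},
    {"linear": [0, 0, 0], "angular": [0, 0, 0]},
    {"linear": [0, 0, 0], "angular": [0, 0, 0]},
    {"linear": [0, 0, 0], "angular": [0, 0, 0]},
    {"linear": [0, 0, 0], "angular": [0, 0, 0]},
  ],
  fingers=1,
  squeeze=40,
)

```text
t: 10.95
position: [0.4256, -0.0186, 0.0229]
eef_rot: [0.0, 0.979, 0.201, 0.001]
force: [0.2, 0.2, 10.4]
width: 0.369
```

```bash
python3 - <<'E'
from h import *
m=np.load('pics/w4.png.npy',allow_pickle=True).item()
print(ray(m,271.5,187,.016),ray(m,279,228,.076))
m=np.load('pics/w3.png.npy',allow_pickle=True).item()
print(ray(m,524.5,174,.016))
m=np.load('pics/w2.png.npy',allow_pickle=True).item()
print(ray(m,175,239,.016),ray(m,370,283,.016),ray(m,198.5,69,.016))
E
```

```text
[ 0.42988808 -0.00991081  0.016     ] [ 0.42425369 -0.01784677  0.076     ]
[0.6082443  0.02506027 0.016     ]
[ 0.43163682 -0.01046526  0.016     ] [ 0.4679906  -0.23466734  0.016     ] [0.6084733  0.02469983 0.016     ]
```

Emit:
step_arm(
  deltas=[
    {"linear": [0, 0, 0.05], "angular": [0, 0, 0]},
    {"linear": [0, 0, 0.13], "angular": [0, 0, 0]},
    {"linear": [0, 0, 0.22], "angular": [0, 0, 0]},
    {"linear": [0.1, 0.025, 0.3], "angular": [0, 0, 0]},
    {"linear": [0.23, 0.055, 0.32], "angular": [0, 0, 0]},
    {"linear": [0.36, 0.085, 0.32], "angular": [0, 0, 0]},
    {"linear": [0.49, 0.115, 0.32], "angular": [0, 0, 0]},
    {"linear": [0.614, 0.142, 0.32], "angular": [0, 0, 0]},
    {"linear": [0.614, 0.142, 0.32], "angular": [0, 0, 0]},
    {"linear": [0.614, 0.142, 0.22], "angular": [0, 0, 0]},
    {"linear": [0.614, 0.142, 0.14], "angular": [0, 0, 0]},
    {"linear": [0.614, 0.142, 0.1], "angular": [0, 0, 0]},
  ],
)

```text
t: 12.15
position: [0.6074, 0.0237, 0.0503]
eef_rot: [-0.0, 0.979, 0.201, -0.001]
force: [0.6, -0.3, -0.3]
width: 0.366
```

Emit:
step_arm(
  deltas=[
    {"linear": [0, 0, -0.03], "angular": [0, 0, 0]},
    {"linear": [0, 0, -0.06], "angular": [0, 0, 0]},
    {"linear": [0, 0, -0.08], "angular": [0, 0, 0]},
    {"linear": [0, 0, -0.09], "angular": [0, 0, 0]},
    {"linear": [0, 0, -0.09], "angular": [0, 0, 0]},
  ],
)

```text
t: 12.65
position: [0.6091, 0.0239, 0.025]
eef_rot: [-0.0, 0.979, 0.202, -0.0]
force: [-0.4, 0.6, -1.7]
width: 0.367
```

Emit:
step_arm(
  deltas=[
    {"linear": [0, 0, -0.004], "angular": [0, 0, 0]},
    {"linear": [0, 0, -0.008], "angular": [0, 0, 0]},
    {"linear": [0, 0, -0.011], "angular": [0, 0, 0]},
    {"linear": [0, 0, -0.011], "angular": [0, 0, 0]},
  ],
)

```text
t: 13.05
position: [0.61, 0.0241, 0.023]
eef_rot: [0.0, 0.979, 0.202, 0.001]
force: [-1.9, 0.2, 8.5]
width: 0.371
```

Emit:
step_arm(
  deltas=[
    {"linear": [0, 0, 0.006], "angular": [0, 0, 0]},
    {"linear": [0, 0, 0.006], "angular": [0, 0, 0]},
    {"linear": [0, 0, 0.006], "angular": [0, 0, 0]},
    {"linear": [0, 0, 0.006], "angular": [0, 0, 0]},
    {"linear": [0, 0, 0.006], "angular": [0, 0, 0]},
    {"linear": [0, 0, 0.006], "angular": [0, 0, 0]},
    {"linear": [0, 0, 0.006], "angular": [0, 0, 0]},
    {"linear": [0, 0, 0.12], "angular": [0, 0, 0]},
    {"linear": [0, 0, 0.25], "angular": [0, 0, 0]},
    {"linear": [0, 0, 0.38], "angular": [0, 0, 0]},
    {"linear": [0, 0, 0.5], "angular": [0, 0, 0]},
    {"linear": [0, 0, 0.5], "angular": [0, 0, 0]},
  ],
  fingers=0,
)

```text
t: 14.25
position: [0.6119, 0.0241, 0.177]
eef_rot: [0.0, 0.98, 0.201, 0.004]
force: [-0.3, 0.2, 0.3]
width: 0.997
```

Emit:
step_arm(
  deltas=[
    {"linear": [-0.07, -0.13, 0], "angular": [0, 0, 0]},
    {"linear": [-0.15, -0.27, 0], "angular": [0, 0, 0]},
    {"linear": [-0.23, -0.41, 0], "angular": [0, 0, 0]},
    {"linear": [-0.31, -0.55, 0], "angular": [0, 0, 0]},
    {"linear": [-0.39, -0.69, 0], "angular": [0, 0, 0]},
    {"linear": [-0.45, -0.8, 0], "angular": [0, 0, 0]},
    {"linear": [-0.479, -0.844, 0], "angular": [0, 0, 0]},
    {"linear": [-0.479, -0.844, 0], "angular": [0, 0, 0]},
    {"linear": [-0.479, -0.844, 0], "angular": [0, 0, 0]},
    {"linear": [-0.479, -0.844, 0], "angular": [0, 0, 0]},
  ],
)

```text
t: 15.25
position: [0.4661, -0.2279, 0.1715]
eef_rot: [-0.0, 0.979, 0.203, 0.0]
force: [-0.9, -0.4, -0.9]
width: 1.001
```

```bash
python3 look.py w5.png
```

```text
[ 0.46613189 -0.22788544  0.17146582]
sM 24.005666773789955 118.54494370619676
m 277.5514735784745 208.15518108323616
sL 286.876242175391 184.50586297418272
```

View pics/mw5.png

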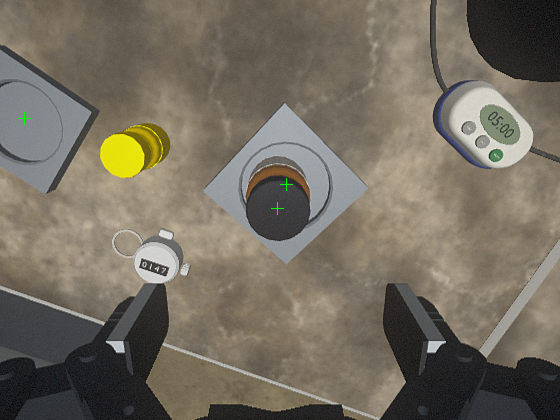

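The medium cap is at (278,208) and its stand's centre at (286,185), both on their marks. Descend and grip.

Emit:
step_arm(
  deltas=[
    {"linear": [0, 0, -0.1], "angular": [0, 0, 0]},
    {"linear": [0, 0, -0.2], "angular": [0, 0, 0]},
    {"linear": [0, 0, -0.3], "angular": [0, 0, 0]},
    {"linear": [0, 0, -0.38], "angular": [0, 0, 0]},
    {"linear": [0, 0, -0.44], "angular": [0, 0, 0]},
    {"linear": [0, 0, -0.486], "angular": [0, 0, 0]},
    {"linear": [0, 0, -0.486], "angular": [0, 0, 0]},
  ],
)

```text
t: 16.0
position: [0.465, -0.2277, 0.0242]
eef_rot: [-0.001, 0.979, 0.202, -0.001]
force: [0.4, 0.4, 0.6]
width: 1.005
```

Emit:
step_arm(
  deltas=[
    {"linear": [0, 0, 0], "angular": [0, 0, 0]},
    {"linear": [0, 0, 0], "angular": [0, 0, 0]},
    {"linear": [0, 0, 0], "angular": [0, 0, 0]},
    {"linear": [0, 0, 0], "angular": [0, 0, 0]},
    {"linear": [0, 0, 0], "angular": [0, 0, 0]},
    {"linear": [0, 0, 0], "angular": [0, 0, 0]},
    {"linear": [0, 0, 0], "angular": [0, 0, 0]},
    {"linear": [0, 0, 0], "angular": [0, 0, 0]},
    {"linear": [0, 0, 0], "angular": [0, 0, 0]},
    {"linear": [0, 0, 0], "angular": [0, 0, 0]},
  ],
  fingers=1,
  squeeze=50,
)

```text
t: 17.0
position: [0.4662, -0.2295, 0.0274]
eef_rot: [0.001, 0.979, 0.202, 0.001]
force: [-2.3, 0.6, 9.9]
width: 0.547
```

Emit:
step_arm(
  deltas=[
    {"linear": [0, 0, 0.05], "angular": [0, 0, 0]},
    {"linear": [0, 0, 0.14], "angular": [0, 0, 0]},
    {"linear": [0, 0, 0.26], "angular": [0, 0, 0]},
    {"linear": [0, 0, 0.38], "angular": [0, 0, 0]},
    {"linear": [-0.02, 0.1, 0.42], "angular": [0, 0, 0]},
    {"linear": [-0.04, 0.23, 0.42], "angular": [0, 0, 0]},
    {"linear": [-0.06, 0.36, 0.42], "angular": [0, 0, 0]},
    {"linear": [-0.08, 0.49, 0.42], "angular": [0, 0, 0]},
    {"linear": [-0.1, 0.62, 0.42], "angular": [0, 0, 0]},
    {"linear": [-0.113, 0.724, 0.42], "angular": [0, 0, 0]},
    {"linear": [-0.113, 0.724, 0.42], "angular": [0, 0, 0]},
    {"linear": [-0.113, 0.724, 0.42], "angular": [0, 0, 0]},
  ],
)

```text
t: 18.2
position: [0.4315, -0.0117, 0.1524]
eef_rot: [0.0, 0.979, 0.202, 0.0]
force: [-0.5, -0.0, -2.0]
width: 0.547
```

Emit:
step_arm(
  deltas=[
    {"linear": [0, 0, -0.1], "angular": [0, 0, 0]},
    {"linear": [0, 0, -0.2], "angular": [0, 0, 0]},
    {"linear": [0, 0, -0.28], "angular": [0, 0, 0]},
    {"linear": [0, 0, -0.34], "angular": [0, 0, 0]},
    {"linear": [0, 0, -0.38], "angular": [0, 0, 0]},
    {"linear": [0, 0, -0.4], "angular": [0, 0, 0]},
    {"linear": [0, 0, -0.407], "angular": [0, 0, 0]},
    {"linear": [0, 0, -0.407], "angular": [0, 0, 0]},
    {"linear": [0, 0, -0.407], "angular": [0, 0, 0]},
  ],
)

```text
t: 19.1
position: [0.4319, -0.0123, 0.0303]
eef_rot: [0.0, 0.98, 0.201, 0.001]
force: [-0.5, -0.4, -2.0]
width: 0.546
```

Emit:
step_arm(
  deltas=[
    {"linear": [0, 0, -0.004], "angular": [0, 0, 0]},
    {"linear": [0, 0, -0.008], "angular": [0, 0, 0]},
    {"linear": [0, 0, -0.011], "angular": [0, 0, 0]},
    {"linear": [0, 0, -0.011], "angular": [0, 0, 0]},
  ],
)

```text
t: 19.5
position: [0.4319, -0.0119, 0.0273]
eef_rot: [0.0, 0.979, 0.202, 0.001]
force: [-2.5, 0.9, 15.2]
width: 0.55
```

Emit:
step_arm(
  deltas=[
    {"linear": [0, 0, 0.006], "angular": [0, 0, 0]},
    {"linear": [0, 0, 0.006], "angular": [0, 0, 0]},
    {"linear": [0, 0, 0.006], "angular": [0, 0, 0]},
    {"linear": [0, 0, 0.006], "angular": [0, 0, 0]},
    {"linear": [0, 0, 0.006], "angular": [0, 0, 0]},
    {"linear": [0, 0, 0.006], "angular": [0, 0, 0]},
    {"linear": [0, 0, 0.006], "angular": [0, 0, 0]},
    {"linear": [0, 0, 0.12], "angular": [0, 0, 0]},
    {"linear": [0, 0, 0.25], "angular": [0, 0, 0]},
    {"linear": [0, 0, 0.38], "angular": [0, 0, 0]},
    {"linear": [0, 0, 0.5], "angular": [0, 0, 0]},
    {"linear": [0, 0, 0.5], "angular": [0, 0, 0]},
  ],
  fingers=0,
)

```text
t: 20.7
position: [0.4339, -0.012, 0.1806]
eef_rot: [0.001, 0.98, 0.201, 0.004]
force: [0.1, 0.2, -1.0]
width: 1.001
```

Emit:
step_arm(
  deltas=[
    {"linear": [0.04, 0.13, 0], "angular": [0, 0, 0]},
    {"linear": [0.08, 0.27, 0], "angular": [0, 0, 0]},
    {"linear": [0.13, 0.42, 0], "angular": [0, 0, 0]},
    {"linear": [0.17, 0.56, 0], "angular": [0, 0, 0]},
    {"linear": [0.21, 0.7, 0], "angular": [0, 0, 0]},
    {"linear": [0.25, 0.81, 0], "angular": [0, 0, 0]},
    {"linear": [0.266, 0.866, 0], "angular": [0, 0, 0]},
    {"linear": [0.266, 0.866, 0], "angular": [0, 0, 0]},
    {"linear": [0.266, 0.866, 0], "angular": [0, 0, 0]},
    {"linear": [0.266, 0.866, 0], "angular": [0, 0, 0]},
  ],
)

```text
t: 21.7
position: [0.511, 0.2456, 0.1763]
eef_rot: [0.001, 0.98, 0.201, -0.0]
force: [0.4, -0.7, 0.6]
width: 1.004
```

```bash
python3 look.py w6.png; python3 - <<'E'
from h import *
snap('side','s6.png')
a=cv2.resize(cv2.imread('pics/s6.png')[165:300,115:345],None,fx=2.6,fy=2.6,interpolation=2)
b=cv2.imread('pics/mw6.png')[100:345,:]
a=a[:,:560]; a=np.pad(a,((0,0),(0,560-a.shape[1]),(0,0)))
cv2.imwrite('pics/c6.png',np.vstack([a,b])[:600])
E
```

```text
[0.51103032 0.24562154 0.17626193]
sS 549.4331227481177 176.32722493416117
s 510.0178998671995 395.364485218636
sM 475.93361710876565 343.413658952957
mat 273.7277900090443 175.30982528500687
```

View pics/c6.png

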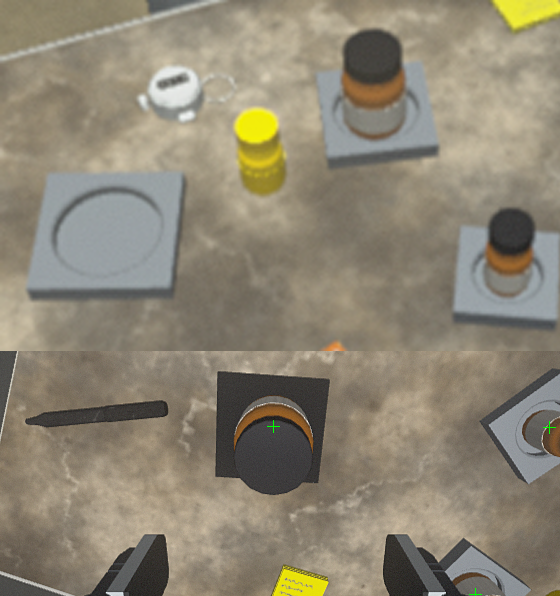

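The small and medium jars are seated upright in their recesses, and the large jar's cap is centred under the gripper. Take the large jar.

Emit:
step_arm(
  deltas=[
    {"linear": [0, 0, -0.1], "angular": [0, 0, 0]},
    {"linear": [0, 0, -0.2], "angular": [0, 0, 0]},
    {"linear": [0, 0, -0.3], "angular": [0, 0, 0]},
    {"linear": [0, 0, -0.38], "angular": [0, 0, 0]},
    {"linear": [0, 0, -0.44], "angular": [0, 0, 0]},
    {"linear": [0, 0, -0.489], "angular": [0, 0, 0]},
    {"linear": [0, 0, -0.489], "angular": [0, 0, 0]},
  ],
)

```text
t: 22.5
position: [0.5102, 0.2462, 0.0283]
eef_rot: [0.001, 0.98, 0.201, -0.001]
force: [-0.5, 0.3, 0.5]
width: 1.003
```

Emit:
step_arm(
  deltas=[
    {"linear": [0, 0, 0], "angular": [0, 0, 0]},
    {"linear": [0, 0, 0], "angular": [0, 0, 0]},
    {"linear": [0, 0, 0], "angular": [0, 0, 0]},
    {"linear": [0, 0, 0], "angular": [0, 0, 0]},
    {"linear": [0, 0, 0], "angular": [0, 0, 0]},
    {"linear": [0, 0, 0], "angular": [0, 0, 0]},
    {"linear": [0, 0, 0], "angular": [0, 0, 0]},
    {"linear": [0, 0, 0], "angular": [0, 0, 0]},
    {"linear": [0, 0, 0], "angular": [0, 0, 0]},
    {"linear": [0, 0, 0], "angular": [0, 0, 0]},
  ],
  fingers=1,
  squeeze=60,
)

```text
t: 23.5
position: [0.5119, 0.2479, 0.0319]
eef_rot: [-0.0, 0.98, 0.201, 0.001]
force: [-2.2, -2.2, 11.6]
width: 0.683
```

Emit:
step_arm(
  deltas=[
    {"linear": [0, 0, 0.05], "angular": [0, 0, 0]},
    {"linear": [0, 0, 0.15], "angular": [0, 0, 0]},
    {"linear": [0, 0, 0.27], "angular": [0, 0, 0]},
    {"linear": [0, 0, 0.4], "angular": [0, 0, 0]},
    {"linear": [0, 0, 0.52], "angular": [0, 0, 0]},
    {"linear": [-0.01, -0.1, 0.57], "angular": [0, 0, 0]},
    {"linear": [-0.02, -0.24, 0.57], "angular": [0, 0, 0]},
    {"linear": [-0.03, -0.38, 0.57], "angular": [0, 0, 0]},
    {"linear": [-0.04, -0.52, 0.57], "angular": [0, 0, 0]},
    {"linear": [-0.06, -0.66, 0.57], "angular": [0, 0, 0]},
    {"linear": [-0.07, -0.8, 0.57], "angular": [0, 0, 0]},
  ],
)

```text
t: 24.6
position: [0.4896, 0.006, 0.2018]
eef_rot: [0.0, 0.979, 0.201, 0.001]
force: [1.6, 0.3, -0.5]
width: 0.682
```

Emit:
step_arm(
  deltas=[
    {"linear": [-0.015, -0.14, 0], "angular": [0, 0, 0]},
    {"linear": [-0.03, -0.28, 0], "angular": [0, 0, 0]},
    {"linear": [-0.04, -0.42, 0], "angular": [0, 0, 0]},
    {"linear": [-0.055, -0.56, 0], "angular": [0, 0, 0]},
    {"linear": [-0.065, -0.7, 0], "angular": [0, 0, 0]},
    {"linear": [-0.075, -0.78, 0], "angular": [0, 0, 0]},
    {"linear": [-0.075, -0.813, 0], "angular": [0, 0, 0]},
    {"linear": [-0.075, -0.813, 0], "angular": [0, 0, 0]},
    {"linear": [-0.075, -0.813, -0.1], "angular": [0, 0, 0]},
    {"linear": [-0.075, -0.813, -0.22], "angular": [0, 0, 0]},
    {"linear": [-0.075, -0.813, -0.34], "angular": [0, 0, 0]},
    {"linear": [-0.075, -0.813, -0.44], "angular": [0, 0, 0]},
  ],
)

```text
t: 25.8
position: [0.4682, -0.2337, 0.0677]
eef_rot: [-0.001, 0.979, 0.203, 0.0]
force: [0.8, 0.6, -2.3]
width: 0.679
```

Emit:
step_arm(
  deltas=[
    {"linear": [0, 0, -0.04], "angular": [0, 0, 0]},
    {"linear": [0, 0, -0.07], "angular": [0, 0, 0]},
    {"linear": [0, 0, -0.09], "angular": [0, 0, 0]},
    {"linear": [0, 0, -0.1], "angular": [0, 0, 0]},
    {"linear": [0, 0, -0.107], "angular": [0, 0, 0]},
    {"linear": [0, 0, -0.107], "angular": [0, 0, 0]},
  ],
)

```text
t: 26.4
position: [0.4681, -0.2363, 0.0371]
eef_rot: [0.0, 0.98, 0.201, 0.0]
force: [0.2, 0.9, -1.1]
width: 0.677
```

Emit:
step_arm(
  deltas=[
    {"linear": [0, 0, -0.004], "angular": [0, 0, 0]},
    {"linear": [0, 0, -0.008], "angular": [0, 0, 0]},
    {"linear": [0, 0, -0.008], "angular": [0, 0, 0]},
  ],
)

```text
t: 26.7
position: [0.4681, -0.2364, 0.0349]
eef_rot: [0.0, 0.98, 0.201, 0.0]
force: [-0.2, 0.3, 6.4]
width: 0.679
```

It touched down at the expected height (TCP 0.035), so I'll release and retreat.

Emit:
step_arm(
  deltas=[
    {"linear": [0, 0, 0.006], "angular": [0, 0, 0]},
    {"linear": [0, 0, 0.006], "angular": [0, 0, 0]},
    {"linear": [0, 0, 0.006], "angular": [0, 0, 0]},
    {"linear": [0, 0, 0.006], "angular": [0, 0, 0]},
    {"linear": [0, 0, 0.006], "angular": [0, 0, 0]},
    {"linear": [0, 0, 0.006], "angular": [0, 0, 0]},
    {"linear": [0, 0, 0.006], "angular": [0, 0, 0]},
    {"linear": [0, 0, 0.12], "angular": [0, 0, 0]},
    {"linear": [0, 0, 0.25], "angular": [0, 0, 0]},
    {"linear": [0, 0, 0.38], "angular": [0, 0, 0]},
    {"linear": [0, 0, 0.52], "angular": [0, 0, 0]},
    {"linear": [0, 0, 0.6], "angular": [0, 0, 0]},
  ],
  fingers=0,
)

```text
t: 27.9
position: [0.4685, -0.2366, 0.2176]
eef_rot: [0.001, 0.98, 0.201, 0.002]
force: [1.1, -0.2, -0.0]
width: 1.001
```

Emit:
step_arm(
  deltas=[
    {"linear": [-0.1, -0.15, 0], "angular": [0, 0, 0]},
    {"linear": [-0.2, -0.3, 0], "angular": [0, 0, 0]},
    {"linear": [-0.3, -0.45, 0], "angular": [0, 0, 0]},
    {"linear": [-0.35, -0.6, 0], "angular": [0, 0, 0]},
    {"linear": [-0.35, -0.7, 0], "angular": [0, 0, 0]},
    {"linear": [-0.35, -0.7, 0], "angular": [0, 0, 0]},
    {"linear": [-0.35, -0.7, 0], "angular": [0, 0, 0]},
  ],
)

```text
t: 28.6
position: [0.3622, -0.4466, 0.2138]
eef_rot: [-0.0, 0.98, 0.201, -0.0]
force: [0.7, 0.4, -0.4]
width: 1.0
```

```bash
python3 - <<'E'
from h import *
s=monitor.state();print(s['t'],s['width'],s['force'])
snap('side','s7.png');snap('scene','k7.png')
a=cv2.resize(cv2.imread('pics/s7.png')[130:300,100:430],None,fx=1.7,fy=1.7,interpolation=2)
b=cv2.resize(cv2.imread('pics/k7.png')[140:320,150:480],None,fx=1.7,fy=1.7,interpolation=2)
cv2.imwrite('pics/c7.png',np.vstack([a,b])[:600])
E
```

```text
28.6 0.9997536656604932 [ 0.72079186  0.35131458 -0.41404615]
```

View pics/c7.png

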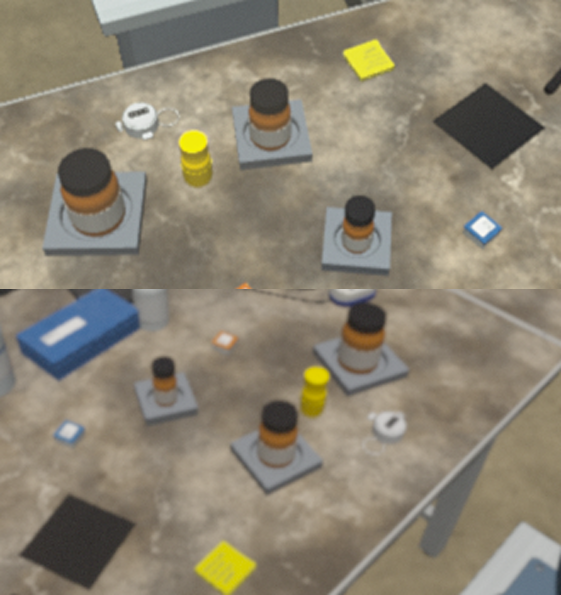

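All three jars stand upright in their own stands. The pad, counter, box and yellow jar are where they were.

```bash
python3 -c "
from bench import r
print(r.hand_in())"
```

```text
the job is handed in; nothing more can be done
None
```

All three jars are in their own stands, and the job was handed in at about 28.7 s of the 104 s allowed. I set the large jar on the mat first, then moved the small jar, the medium jar and finally the large jar to its own stand.

**Last checks:** The final scene and side pictures show each jar upright and down in its recess. Each one also touched down at the height expected for the recess floor. The mat is empty, and the pad, tally counter, cover-glass box and yellow look-alike look unmoved by eye. The gripper was open and clear of everything.

**What failed or disagreed:**
- **Refused moves:** My first two move calls were refused because the rows had no turn values. Nothing moved.
- **Large jar grip:** The gripper opening read about 58 mm on the 63 mm jar, if the reading is taken as linear. I checked this with a picture of the grip and a short test lift, and the jar was held firmly and upright.
- **Highest force I read:** The wrist reading reached about 22 N when the large jar was set on the mat, within the limits.

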